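# Refit the rinsed cartridge in a push-to-open water filter

### The job

Refit the rinsed blue-and-white cartridge in the countertop water filter. Press the filter's lid until its touch latch clicks and let the lid rise under your fingers so that it does not fly open; then stand the cartridge upright in the loading bay and slide it fully home under the blue rails. Leave the lid up, and leave the jug, tumbler, egg cup and plate where they are.

Things in the scene. Friction and masses are not known exactly. Their poses are not given: they have to be found in the camera images.
- filter: Fixed countertop water filter on the cream drainer (drainer top 8 mm above the work surface): white housing 140 (x) x 135 (y), 94 mm high. Origin: centre of its underside; z up, x = way the cartridge slides home, y = towards the lid's hinge. Walls 86 mm high (hinge side 93). Inside: y -62 to +62, x -65 to the stop wall at +61, floor 10 mm up. Loading bay x -65 to +7, channel beyond.
- lid (a joint): Lid angle, rad: 0 closed, latched (start), 1.75 fully open. Pale panel 138 x 134 x 8 mm, hinged on the filter's +y side. Pressed at its free edge (about 4 N) it clicks free by -0.04 (5 mm down); stop at -0.05. A spring then lifts it, 1.2 N at the edge: let go at once it flies up at over 4 rad/s; held back to 0.9 rad it may be let go and rises at about 2 rad/s. Over 3 rad/s is flying open.
- lid_press (a point): Where to press: blue bar mark on the lid's upper face, 118 mm from the hinge, 16 mm from the free (-y) edge, midway along it; moves with the lid. Closed, it lies 102 mm above the filter's underside. Push it down to its stop, 6 mm (force peaks before the click can mislead, so go by travel: aiming 10 mm down is harmless). Once clicked the latch stays released; the open lid stays up.
- lid_hinge (a point): Middle of the lid's hinge line, at the lid's underside: fixed on the filter, 66 mm to its +y side, 94 mm above its underside. The hinge line runs along the filter's x.
- bay (a point): Cartridge origin when it stands mid-bay: on the filter's floor, 29 mm to the -x side of its centre, 10 mm above its underside; axes as the filter's. Room for 6 mm error along x; up to 5 mm across (y) is guided in by the flared channel. No room for a finger at the cartridge's ends here: hold it across its thickness.
- home (a point): Cartridge origin when fully home against the stop: 60 mm beyond point bay along the filter's x, same height and axes. The channel to it narrows from 64 to 51 mm wide over its first 15 mm; blue lips above it (undersides 23, tops 29 mm above the filter's underside) leave a slot narrowing from 50 to 37 mm, so the foot enters only from the bay.
- cartridge: Loose filter cartridge, about 0.18 kg, upright: blue foot 60 (x) x 46 (y) x 10 mm, on it a white body with blue top, 60 (x) x 30 (y), top 72 mm above the underside. Origin: centre of its underside, z up. Same both ways round. In the rack walls flank its long sides: grip it there by its ends (60 mm, along x); set down on the open drainer it can be taken across its 30 mm (y).
- rack: Fixed cream ceramic rack slot on the drainer: base 52 (x) x 74 (y) x 5 mm, two upright walls 52 mm long (x), 12 mm thick, tops 76 mm up, 50 mm apart inside. Origin: centre of its underside. The cartridge stands on its base, along x, sticking out 4 mm at both ends; lift it straight up 80 mm to clear.
- jug: Bystander: upturned yellow plastic jug, 116 mm wide at its foot, 150 mm high, handle to its +y side. Origin: centre of its underside. May shift at most 30 mm.
- tumbler: Bystander: upright glass pint tumbler, 86 mm wide, 150 mm high. Origin: centre of its underside. May shift at most 30 mm.
- eggcup: Bystander: steel egg cup, 50 mm wide, 62 mm high. Origin: centre of its underside. May shift at most 30 mm.
- plate: Bystander: white side plate lying flat, 170 mm wide, 18 mm high. Origin: centre of its underside. May shift at most 30 mm.
Mind the look-alikes: they are no part of the job. There is more than one size of the cartridge; the one meant has the size given above.

How it is judged:
By the outcome, as a careful person would: the job done as asked, in the order asked, and still so for the second after the job is handed in, with the robot touching nothing.
It also fails if it takes over 67 s, if anything falls off the work surface, if the arm or the gripper's body presses on something with over 40 N, if the wrist force passes 120 N, or if a joint passes its speed limit or range.

### The arm

A 7-joint arm with a two-finger parallel gripper is mounted at the origin on the work surface. World frame = base frame: x ahead of the robot, y to its left, z up, the work surface at z = 0. Lengths are in mm, angles in rad, forces in N, time in s.
With the tool pointing down it reaches from about 425 to 875 mm from the base axis. Payload 4.7 kg.
Tool frame: the origin (TCP) lies at the very end of the fingers, on their centre line; the grasp point (between the pads) lies arm.hold_point_z behind it (arm.hold_point_z is the distance from the TCP to the grasp point, in mm); z points along the fingers, y is the line along which they close (so a half turn about z gives the same grasp; the last joint's range is limited). The gripper opens to 85 mm and grips with 20 to 120 N. Pads are 22 mm wide; open, the fingers measure 114 mm over their backs; the gripper's body (76 mm by 85 mm) begins 54 mm behind the grasp point. The pads swing forward as they close: fully open they stand 13 mm farther back than shut.
Start: joints at [-1.242, 0.321, -0.07, 1.45, 0.023, 1.371, -0.057], TCP at [201.284, 618.069, 231.349] pointing down, gripper open.
Joint ranges: [-2.86, 2.86], [-0.3, 2.09], [-1.38, 1.24], [0.06, 2.45], [-1.56, 4.7], [0.09, 2.05], [-2.69, 2.69]. Speed limits (rad/s): [2.57, 2.57, 3.14, 3.14, 3.14, 3.14, 3.14].

### API

Orientations are given as a unit quaternion [x, y, z, w].
In Python, from rig import arm, imaging, workorder gives the robot as it stands.
- The arm moves only by the tool step_arm, never from a script. Its arguments are lists of equal length, an entry for each row: "offset": the shift along the tool's x, y, z as a fraction of full scale, a list of three; "rot": the turn, a rotation vector about the tool's x, y, z as a fraction of full scale, a list of three; "claw": the closure, from 0 (fully open) to 1 (shut). In form: {"offset": [[x, y, z], ...], "rot": [[wx, wy, wz], ...], "claw": [claw, ...]}. A call has 1 to 5 rows; each row is the pose to reach, as a shift and turn from the pose commanded when the call began, along the tool's axes at that moment, turning the shorter way round; what a row does not reach only later rows make up. Full scale, the value 1, is 200 mm for a shift and 180 degrees for a turn. A row lasts 1/12 s, in which the tool goes at most 41.7 mm and 7.16 degrees, less where a joint would pass 70% of its speed; a pose out of reach is approached as far as the arm can. A call with a number of a shift or a turn outside -1 to 1 is refused whole. A call with a gripper value outside its range is refused whole. The fingers move at their own pace and stop on an object; "grip_force" is the grip in N (left out, the last holds). Time passes only in rows, so rows that repeat a pose let the fingers close. It gives the time, the measured TCP pose, the force, the opening and the grip force at its end, in the units of the state.
- arm.observe(): the state, without advancing time (a new reading comes with each control period).
- imaging.capture(name): name is "scene" or "top" or "wrist"; returns (picture, depth): 480x640x3 uint8, red, green, blue; 480x640 float32, mm along the optical axis (not along the pixel's ray), 0 where there is no reading.
- imaging.camera_params(name): a dict with "mtx" (3x3 intrinsics, pixels), "rvec" (rotation vector, rad) and "tvec" (3), from world to camera coordinates, as OpenCV has them; the wrist camera has in their place "tool_from_camera" (4x4, takes a point from camera to tool coordinates, whose origin is the TCP and whose axes are the flange's). Camera axes: x right, y down, z forward; pixel columns grow to the right and rows downward; lengths in mm; the calibration is good to about 2 mm. A picture is of the moment at which its call begins: read the wrist's pose just before it. camera_params takes no time and is no camera call.
- workorder.close_job(): hands the job in; it is judged then, once.
The state is a dict: "t": time; "qpos": joint angles; "qvel": joint speeds; "joint_torque": joint torques, N m; "tool_pos": TCP position; "ee_rot": TCP orientation; "force": force on the tool from outside, world axes, zero at the start; "ft_torque": the same for the moment, N m; "opening": finger opening in mm; "grasp_force": force on a finger pad.
Only numpy, scipy, OpenCV 4.12 (cv2) and the standard library are available. Lean on these libraries where they do the work, as an engineer would, in place of code of your own. Each camera call takes 0.05 s, during which the arm holds its last target. There are 200 camera calls.

## Working session

There is one attempt and no reset: what is moved stays moved. The work goes in short steps, Python scripts to look and compute and a tool call to move; the robot and the scene stay as the last step left them, time stands still between calls to the robot, and variables do not carry over. Pictures are saved under pics/ and viewed, at most 10 in all, crops included, and the job is handed in when it is done.

Besides the shell and the picture viewer there is one more tool, called after "Request:" as name(argument=value, ...) on one line, values as JSON. step_arm: Moves the arm, as the interface text tells. Its arguments: {"type":"object","properties":{"offset":{"type":"array","items":{"type":"array","items":{"type":"number","minimum":-1,"maximum":1}}},"rot":{"type":"array","items":{"type":"array","items":{"type":"number","minimum":-1,"maximum":1}}},"claw":{"type":"array","items":{"type":"number"}},"grip_force":{"type":"number"}},"required":["offset","rot","claw"]}

```bash
mkdir -p pics; cat > h.py <<'E'
import numpy as np, cv2
from scipy.spatial.transform import Rotation as R
from rig import arm, imaging, workorder
def cam2world(name):
    p=imaging.camera_params(name)
    if name=='wrist':
        s=arm.observe(); T=np.eye(4); T[:3,:3]=R.from_quat(s['ee_rot']).as_matrix(); T[:3,3]=s['tool_pos']
        return np.array(p['mtx']),T@np.array(p['tool_from_camera'])
    T=np.eye(4); T[:3,:3]=cv2.Rodrigues(np.array(p['rvec'],float))[0]; T[:3,3]=np.ravel(p['tvec'])
    return np.array(p['mtx']),np.linalg.inv(T)
def cloud(name):
    K,T=cam2world(name); im,d=imaging.capture(name)
    v,u=np.mgrid[:480,:640]
    P=np.stack([(u-K[0,2])/K[0,0]*d,(v-K[1,2])/K[1,1]*d,d],-1)@T[:3,:3].T+T[:3,3]
    P[d==0]=np.nan
    return im,P
def save(f,im): cv2.imwrite('pics/'+f,im[...,::-1])
E
python3 - <<'E'
from h import *
s=arm.observe(); print({k:np.round(v,3) for k,v in s.items()}, arm.hold_point_z)
for n in('scene','top'):
    im,P=cloud(n); save(n+'0.png',im); np.savez(n+'0.npz',im=im,P=P)
    print(n,np.round(cam2world(n)[1],3).tolist())
E
```

```text
{'t': np.float64(0.0), 'qpos': array([-1.242,  0.322, -0.07 ,  1.452,  0.023,  1.371, -0.057]), 'qvel': array([-0.002, -0.   ,  0.   ,  0.   , -0.002,  0.001, -0.001]), 'joint_torque': array([ 0.0000e+00, -4.9357e+01, -3.8200e-01, -3.1433e+01,  1.3000e-02,
        1.1000e-02,  0.0000e+00]), 'tool_pos': array([201.125, 617.513, 230.178]), 'ee_rot': array([ 0.157,  0.988, -0.001, -0.   ]), 'force': array([-0.157,  0.12 ,  0.393]), 'ft_torque': array([ 0.011, -0.046, -0.043]), 'grasp_force': np.float64(0.0), 'opening': np.float64(85.17)} 18.700000000000003
scene [[-0.577, 0.655, -0.489, 1064.777], [0.817, 0.459, -0.35, 364.862], [-0.005, -0.601, -0.799, 1004.094], [0.0, 0.0, 0.0, 1.0]]
top [[0.025, -0.987, 0.156, 324.055], [-1.0, -0.027, -0.015, -50.066], [0.019, -0.155, -0.988, 1165.235], [0.0, 0.0, 0.0, 1.0]]
```

View pics/scene0.png

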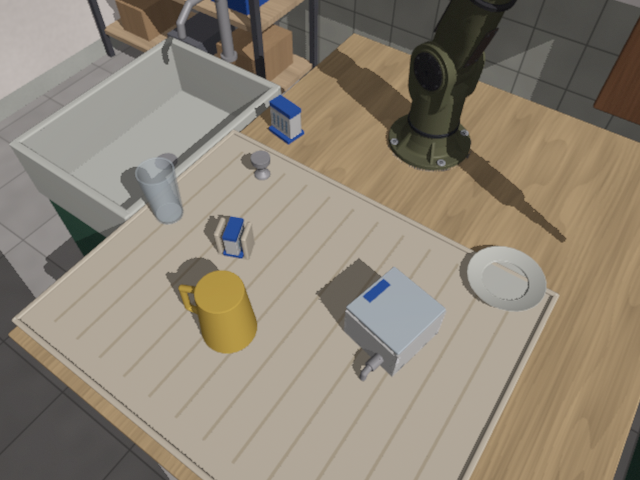

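View pics/top0.png

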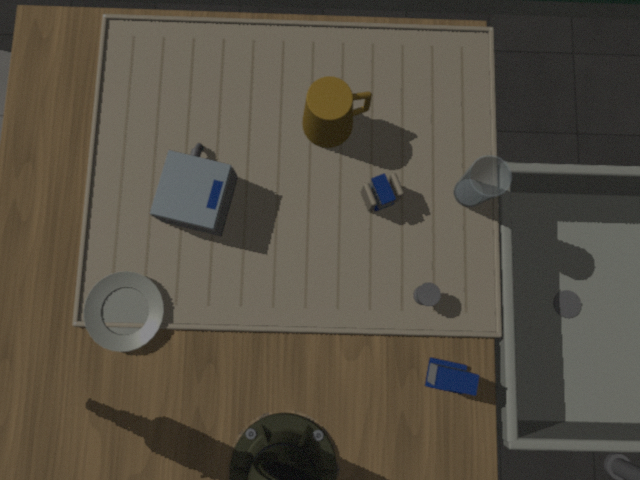

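Scene picture: the filter is at (395,318) with its blue bar at (377,290) on the free edge. A cartridge stands in the rack at (234,237) and a second one on the wood at (287,120). Top picture: filter (195,190), bar (214,195), rack cartridge (384,190), other cartridge (452,377), jug (330,112), tumbler (483,180), egg cup (428,294), plate (124,312).
Candidates for the cartridge: A is the rack one at top (384,190), B is the loose one at top (452,377). I'll measure both.

```bash
python3 - <<'E'
from h import *
def rect(Q):
    (c,sz,a)=cv2.minAreaRect(Q[:,:2].astype(np.float32)); return np.round(c,1),np.round(sz,1),round(a,1),'z med',np.round(np.median(Q[:,2]),1),len(Q)
for n in('top','scene'):
    f=np.load(n+'0.npz'); im=f['im'].astype(int);P=f['P']
    blue=(im[...,2]-im[...,0]>60)&(im[...,2]>90)
    k=lambda m:P[m&~np.isnan(P[...,0])]
    win={'top':dict(bar=(205,225,175,215),lid=(145,240,145,240),A=(370,398,172,208),B=(420,485,350,400)),
         'scene':dict(bar=(358,396,272,305),lid=(340,450,262,375),A=(215,250,212,262),B=(262,308,92,145))}[n]
    for o,(u0,u1,v0,v1) in win.items():
        m=np.zeros(blue.shape,bool); m[v0:v1,u0:u1]=1
        Q=k(m&blue) if o!='lid' else k(m)
        if o=='lid': Q=Q[(Q[:,2]>100)&(Q[:,2]<122)]
        else:
            zt=np.percentile(Q[:,2],90); Q=Q[Q[:,2]>zt-8]
        print(n,o,*rect(Q))
    # rack walls and bystanders
    m=np.zeros(blue.shape,bool)
    u0,u1,v0,v1={'top':(355,410,165,215),'scene':(205,262,205,265)}[n]; m[v0:v1,u0:u1]=1
    Q=k(m&~blue); Q=Q[(Q[:,2]>74)&(Q[:,2]<92)]; print(n,'rackwalls',*rect(Q))
im=np.load('top0.npz')['im']; a=cv2.resize(im[160:220,350:420],None,fx=5,fy=5,interpolation=2); b=cv2.resize(im[345:405,420:490],None,fx=5,fy=5,interpolation=2)
s=np.load('scene0.npz')['im']; c=cv2.resize(s[200:270,200:270],(350,300));d=cv2.resize(s[85:155,255:325],(350,300))
save('crop.png',np.vstack([np.hstack([a,b]),np.hstack([c,d])]))
f=np.load('top0.npz');P=f['P']
for n,(u,v) in dict(jug=(330,90),tum=(490,165),egg=(428,294),plate=(124,312)).items(): print(n,np.round(P[v,u]))
E
```

```text
Traceback (most recent call last):
IndexError: index -1 is out of bounds for axis 0 with size 0
```

```bash
cat > m.py <<'E'
from h import *
def rect(Q):
    if len(Q)<4: return ('none',len(Q))
    (c,sz,a)=cv2.minAreaRect(Q[:,:2].astype(np.float32)); return np.round(c,1),np.round(sz,1),round(a,1),'z',np.round(np.percentile(Q[:,2],[5,50,95]),1),len(Q)
for n in('top','scene'):
    f=np.load(n+'0.npz'); im=f['im'].astype(int);P=f['P']
    blue=(im[...,2]>1.8*im[...,0])&(im[...,2]>60)
    k=lambda m:P[m&~np.isnan(P[...,0])]
    win={'top':dict(bar=(205,225,175,215),lid=(145,240,145,240),A=(370,398,172,208),B=(420,485,350,400)),
         'scene':dict(bar=(358,396,272,305),lid=(340,450,262,375),A=(215,250,212,262),B=(262,308,92,145))}[n]
    for o,(u0,u1,v0,v1) in win.items():
        m=np.zeros(blue.shape,bool); m[v0:v1,u0:u1]=1
        Q=k(m&blue) if o!='lid' else k(m)
        if o=='lid': Q=Q[(Q[:,2]>100)&(Q[:,2]<122)]
        elif len(Q):
            zt=np.percentile(Q[:,2],90); Q=Q[Q[:,2]>zt-8]
        print(n,o,(m&blue).sum(),*rect(Q))
    m=np.zeros(blue.shape,bool)
    u0,u1,v0,v1={'top':(355,410,165,215),'scene':(205,262,205,265)}[n]; m[v0:v1,u0:u1]=1
    Q=k(m&~blue); Q=Q[(Q[:,2]>74)&(Q[:,2]<92)]; print(n,'rackwalls',*rect(Q))
im=np.load('top0.npz')['im']; a=cv2.resize(im[160:220,350:420],(350,300)); b=cv2.resize(im[345:405,420:490],(350,300))
s=np.load('scene0.npz')['im']; c=cv2.resize(s[200:270,200:270],(350,300));d=cv2.resize(s[85:155,255:325],(350,300))
save('crop.png',np.vstack([np.hstack([a,b]),np.hstack([c,d])]))
P=np.load('top0.npz')['P']
for n,(u,v) in dict(jug=(330,90),tum=(490,165),egg=(428,294),plate=(124,312)).items(): print(n,np.round(P[v,u]))
E
python3 m.py
```

```text
top bar 242 [556.  153.3] [18.1 57.9] 77.6 z [107.3 110.5 114.1] 242
top lid 242 [567.  202.7] [136.6 138.5] 78.1 z [106.6 110.  113.2] 4374
top A 406 [ 583.9 -195.4] [58.7 30. ] 23.2 z [81.6 85.3 88. ] 388
top B 1126 [ 198.3 -341.4] [81.  40.7] 79.5 z [93.5 96.6 99.7] 865
top rackwalls [ 585.4 -196.1] [61.  74.1] 21.7 z [76.7 83.2 86.9] 335
scene bar 244 [553.6 153.2] [19.7 58.7] 78.4 z [107.7 110.  112.8] 238
scene lid 244 [566.1 203.4] [136.8 141.1] 77.9 z [106.2 109.4 112.1] 4554
scene A 395 [ 584.8 -194. ] [63.5 32. ] 22.7 z [81.1 84.6 87.3] 329
scene B 567 [ 199.4 -341.8] [84.6 46.7] 79.7 z [92.  95.9 99.7] 364
scene rackwalls [ 586.1 -194.9] [61.8 76.1] 25.6 z [75.1 82.  85.9] 267
jug [766. -76. 159.]
tum [ 632. -411.  117.]
egg [ 367. -292.   67.]
plate [314. 350.  12.]
```

View pics/crop.png

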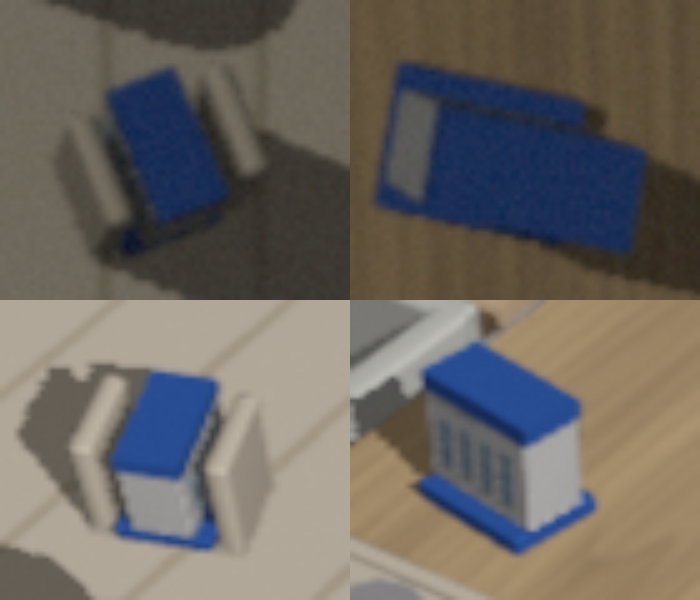

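The rack cartridge A measures 60x30 with its top at z 85, which matches the description. B is about 80x40, so it is a look-alike. The filter centre is about (566.6,203.7) with yaw -12.2°. A is at (584.3,-194.8) with yaw +23°.

```bash
cat > plan.py <<'E'
from h import *
import sys
F=np.array([566.6,203.7,8.]); YAW=-12.2
def W(x,y,z):
    return F+R.from_euler('z',YAW,degrees=True).apply([x,y,z])
def rot(phi,tilt=0):  # tool y at world angle phi, z down
    p=np.radians(phi); y=np.array([np.cos(p),np.sin(p),0]); z=np.array([0,0,-1.]); return R.from_matrix(np.stack([np.cross(y,z),y,z],1))
def plan(wps,sp=34,start=None):
    """wps: list of (pos,phi). Prints calls (5 rows max)"""
    s=arm.observe(); p=np.array(s['tool_pos']) if start is None else np.array(start[0]); r=R.from_quat(s['ee_rot']) if start is None else rot(start[1])
    for q,phi in wps:
        q=np.array(q); rt=rot(phi); rv=(r.inv()*rt).as_rotvec(); d=q-p
        rows=max(np.linalg.norm(d)/sp,np.degrees(np.linalg.norm(rv))/6,1); n=int(np.ceil(rows/5)); k=int(np.ceil(rows/n))
        for i in range(n):
            ri=r*R.from_rotvec(rv*i/n); o=ri.inv().apply(d/n)/200; w=rv/n/np.pi
            print('rows',k,'offset',np.round(o,3).tolist(),'rot',np.round(w,3).tolist())
        p,r=q,rt
def st():
    s=arm.observe(); r=R.from_quat(s['ee_rot']).as_matrix()
    print('t',round(float(s['t']),2),'pos',np.round(s['tool_pos'],1),'phi',np.round(np.degrees(np.arctan2(r[1,1],r[0,1])),1),'z',np.round(r[:,2],3),'F',np.round(s['force'],1),'op',np.round(s['opening'],1),'gf',np.round(s['grasp_force'],1))
    d=R.from_euler('z',-YAW,degrees=True).apply(s['tool_pos']-F); print('filter frame',np.round(d,1))
E
python3 -c "
from plan import *
st(); plan([(W(0,-52,142),-12.2)])"
```

```text
t 0.1 pos [201.2 617.6 230.3] phi 72.0 z [-0.    -0.002 -1.   ] F [ 0.  -0.2 -1.5] op 85.0 gf 0.0
filter frame [-444.7  327.3  222.3]
rows 5 offset [-0.601, -0.415, 0.101] rot [-0.0, 0.0, 0.117]
rows 5 offset [-0.71, -0.172, 0.101] rot [-0.0, 0.0, 0.117]
rows 5 offset [-0.724, 0.095, 0.101] rot [-0.0, 0.0, 0.117]
rows 5 offset [-0.642, 0.349, 0.1] rot [-0.0, 0.0, 0.117]
```

Request:
step_arm(offset=[[-0.6, -0.415, 0.1], [-0.6, -0.415, 0.1], [-0.6, -0.415, 0.1], [-0.6, -0.415, 0.1], [-0.6, -0.415, 0.1]], rot=[[0, 0, 0.117], [0, 0, 0.117], [0, 0, 0.117], [0, 0, 0.117], [0, 0, 0.117]], claw=[1, 1, 1, 1, 1], grip_force=30)

```text
t: 0.52
tool_pos: [295.2, 496.0, 210.3]
ee_rot: [0.339, 0.941, -0.002, 0.002]
force: [0.5, 0.2, 0.0]
opening: 25.2
grasp_force: 0.0
```

Request:
step_arm(offset=[[-0.71, -0.172, 0.1], [-0.71, -0.172, 0.1], [-0.71, -0.172, 0.1], [-0.71, -0.172, 0.1], [-0.71, -0.172, 0.1]], rot=[[0, 0, 0.117], [0, 0, 0.117], [0, 0, 0.117], [0, 0, 0.117], [0, 0, 0.117]], claw=[1, 1, 1, 1, 1])

```text
t: 0.93
tool_pos: [382.2, 379.9, 190.5]
ee_rot: [0.505, 0.863, -0.001, 0.001]
force: [0.5, -0.7, 0.3]
opening: 0.0
grasp_force: 0.0
```

```bash
python3 -c "
from plan import *
st(); plan([(W(0,-52,142),-12.2)])"
```

```text
t 0.93 pos [382.2 379.9 190.5] phi 29.3 z [ 0.001 -0.003 -1.   ] F [ 0.5 -0.7  0.3] op 0.0 gf 0.0
filter frame [-217.5  133.2  182.5]
rows 5 offset [-0.707, 0.1, 0.103] rot [0.0, 0.001, 0.115]
rows 5 offset [-0.626, 0.344, 0.102] rot [0.0, 0.001, 0.115]
```

Request:
step_arm(offset=[[-0.707, 0.1, 0.1], [-0.707, 0.1, 0.1], [-0.707, 0.1, 0.1], [-0.707, 0.1, 0.1], [-0.707, 0.1, 0.1]], rot=[[0, 0, 0.115], [0, 0, 0.115], [0, 0, 0.115], [0, 0, 0.115], [0, 0, 0.115]], claw=[1, 1, 1, 1, 1])

```text
t: 1.35
tool_pos: [468.7, 268.0, 170.6]
ee_rot: [0.651, 0.759, -0.001, 0.001]
force: [-0.4, -1.2, 0.1]
opening: 0.2
grasp_force: 0.0
```

Request:
step_arm(offset=[[-0.626, 0.344, 0.1], [-0.626, 0.344, 0.1], [-0.626, 0.344, 0.1], [-0.626, 0.344, 0.1], [-0.626, 0.344, 0.1]], rot=[[0, 0, 0.115], [0, 0, 0.115], [0, 0, 0.115], [0, 0, 0.115], [0, 0, 0.115]], claw=[1, 1, 1, 1, 1])

```text
t: 1.77
tool_pos: [555.8, 155.9, 150.6]
ee_rot: [0.777, 0.63, -0.001, 0.001]
force: [-0.1, -0.3, 0.7]
opening: -0.0
grasp_force: 0.0
```

```bash
python3 -c "
from plan import *
st(); plan([(W(0,-52,142),-12.2)])"
```

```text
t 1.77 pos [555.8 155.9 150.6] phi -11.9 z [ 0.    -0.003 -1.   ] F [-0.1 -0.3  0.7] op -0.0 gf 0.0
filter frame [ -0.4 -49.  142.6]
rows 1 offset [-0.015, 0.002, 0.003] rot [0.0, 0.001, 0.002]
```

Request:
step_arm(offset=[[-0.015, 0, 0.1], [-0.015, 0, 0.17], [-0.015, 0, 0.2], [-0.015, 0, 0.22], [-0.015, 0, 0.235]], rot=[[0, 0, 0], [0, 0, 0], [0, 0, 0], [0, 0, 0], [0, 0, 0]], claw=[1, 1, 1, 1, 1])

```text
t: 2.18
tool_pos: [551.5, 159.4, 106.1]
ee_rot: [0.774, 0.633, -0.001, -0.002]
force: [-11.1, -2.1, 24.0]
opening: 0.0
grasp_force: 12.8
```

Request:
step_arm(offset=[[0, 0, 0.01], [0, 0, 0.02], [0, 0, 0.02], [0, 0, 0.02], [0, 0, 0.02]], rot=[[0, 0, 0], [0, 0, 0], [0, 0, 0], [0, 0, 0], [0, 0, 0]], claw=[1, 1, 1, 1, 1])

```text
t: 2.6
tool_pos: [553.3, 159.6, 104.2]
ee_rot: [0.774, 0.633, 0.001, -0.001]
force: [-6.8, -2.0, 18.0]
opening: 0.2
grasp_force: 9.2
```

```bash
python3 -c "
from plan import *
st()"
```

```text
t 2.6 pos [553.3 159.6 104.2] phi -11.4 z [ 0.001  0.003 -1.   ] F [-6.8 -2.  18. ] op 0.2 gf 9.2
filter frame [ -3.7 -45.9  96.2]
```

Request:
step_arm(offset=[[0.015, 0, -0.052], [0.033, 0, -0.112], [0.055, 0, -0.172], [0.085, 0, -0.227], [0.117, 0, -0.279]], rot=[[0, 0, 0], [0, 0, 0], [0, 0, 0], [0, 0, 0], [0, 0, 0]], claw=[1, 1, 1, 1, 1])

```text
t: 3.02
tool_pos: [558.2, 181.7, 157.7]
ee_rot: [0.774, 0.633, 0.001, 0.0]
force: [0.2, 0.4, 0.0]
opening: 0.0
grasp_force: 0.3
```

```bash
python3 - <<'E'
from plan import *
st()
im,P=cloud('scene'); save('lid1.png',im[200:440,260:580])
d=R.from_euler('z',-YAW,degrees=True).apply((P-F).reshape(-1,3))
m=(abs(d[:,0])<65)&(d[:,1]>-75)&(d[:,1]<60)&(d[:,2]>96)&(d[:,2]<170)&(abs(d[:,0])>35); q=d[m]
b=np.polyfit(q[:,1],q[:,2],1); print('lid angle',-np.arctan(b[0]),m.sum())
E
```

```text
t 3.02 pos [558.2 181.7 157.7] phi -11.5 z [ 0.001  0.001 -1.   ] F [0.2 0.4 0. ] op 0.0 gf 0.3
filter frame [ -3.6 -23.3 149.7]
lid angle 0.4413114443245517 1742
```

The lid is rising under the finger at 0.44 rad. I'll carry on along the arc.

Request:
step_arm(offset=[[0.038, 0, -0.046], [0.08, 0, -0.089], [0.126, 0, -0.124], [0.174, 0, -0.156], [0.223, 0, -0.181]], rot=[[0, 0, 0], [0, 0, 0], [0, 0, 0], [0, 0, 0], [0, 0, 0]], claw=[1, 1, 1, 1, 1])

```text
t: 3.48
tool_pos: [567.0, 225.4, 193.0]
ee_rot: [0.775, 0.632, 0.0, -0.0]
force: [0.6, 0.7, -0.6]
opening: -0.1
grasp_force: 0.1
```

Request:
step_arm(offset=[[0.03, 0, -0.015], [0.052, 0, -0.02], [0.078, 0, -0.028], [0.078, 0, -0.028], [0.078, 0, -0.028]], rot=[[0, 0, 0], [0, 0, 0], [0, 0, 0], [0, 0, 0], [0, 0, 0]], claw=[1, 1, 1, 1, 1])

```text
t: 3.9
tool_pos: [569.7, 239.5, 197.5]
ee_rot: [0.775, 0.632, -0.0, -0.0]
force: [0.4, 0.6, 0.3]
opening: -0.2
grasp_force: 0.3
```

```bash
python3 - <<'E'
from plan import *
st()
im,P=cloud('scene'); save('lid2.png',im[160:440,260:600])
d=R.from_euler('z',-YAW,degrees=True).apply((P-F).reshape(-1,3))
m=(abs(d[:,0])<65)&(d[:,1]>-75)&(d[:,1]<75)&(d[:,2]>105)&(d[:,2]<230)&(abs(d[:,0])>35); q=d[m]
a=q[:,1:]-q[:,1:].mean(0); v=np.linalg.svd(a,full_matrices=False)[2][0]; print('lid dir',v,np.arctan(-v[1]/v[0]),m.sum(),q[:,1:].min(0),q[:,1:].max(0))
E
```

```text
t 3.9 pos [569.7 239.5 197.5] phi -11.5 z [-0.001 -0.    -1.   ] F [0.4 0.6 0.3] op -0.2 gf 0.3
filter frame [ -4.5  35.6 189.5]
lid dir [ 0.4729666  -0.88108036] 1.078141581073791 1248 [  3.99681319 105.01552932] [ 71.0915711  217.51992709]
```

View pics/lid2.png

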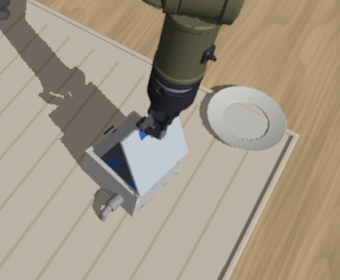

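The crop shows the lid held up at about 1.08 rad with the fingertip at (148,128), and the arm is clear of everything else. I'll let it go upward.

Request:
step_arm(offset=[[0, 0, -0.08], [0, 0, -0.18], [-0.05, 0, -0.3], [-0.15, 0, -0.4], [-0.25, 0, -0.45]], rot=[[0, 0, 0], [0, 0, 0], [0, 0, 0], [0, 0, 0], [0, 0, 0]], claw=[1, 1, 1, 1, 1])

```text
t: 4.37
tool_pos: [560.4, 189.8, 290.3]
ee_rot: [0.775, 0.633, 0.001, 0.001]
force: [0.5, -0.7, 0.2]
opening: -0.0
grasp_force: 0.0
```

```bash
python3 - <<'E'
from plan import *
st(); plan([((584.3,-194.8,190),23)])
E
```

```text
t 4.37 pos [560.4 189.8 290.3] phi -11.5 z [ 0.003  0.001 -1.   ] F [ 0.5 -0.7  0.2] op -0.0 gf 0.0
filter frame [ -3.1 -14.9 282.3]
rows 4 offset [-0.62, 0.167, 0.167] rot [0.0, -0.0, -0.064]
rows 4 offset [-0.641, 0.04, 0.167] rot [0.0, -0.0, -0.064]
rows 4 offset [-0.636, -0.089, 0.167] rot [0.0, -0.0, -0.064]
```

Request:
step_arm(offset=[[-0.62, 0.167, 0.167], [-0.62, 0.167, 0.167], [-0.62, 0.167, 0.167], [-0.62, 0.167, 0.167]], rot=[[0, 0, -0.064], [0, 0, -0.064], [0, 0, -0.064], [0, 0, -0.064]], claw=[0, 0, 0, 0])

```text
t: 4.7
tool_pos: [566.7, 51.7, 253.2]
ee_rot: [0.711, 0.703, -0.002, 0.001]
force: [-0.1, -0.9, -0.2]
opening: 48.3
grasp_force: 0.0
```

Request:
step_arm(offset=[[-0.641, 0.04, 0.167], [-0.641, 0.04, 0.167], [-0.641, 0.04, 0.167], [-0.641, 0.04, 0.167]], rot=[[0, 0, -0.064], [0, 0, -0.064], [0, 0, -0.064], [0, 0, -0.064]], claw=[0, 0, 0, 0])

```text
t: 5.03
tool_pos: [573.5, -75.3, 219.7]
ee_rot: [0.637, 0.771, -0.002, 0.0]
force: [-0.8, -1.1, 1.0]
opening: 85.3
grasp_force: 0.0
```

Request:
step_arm(offset=[[-0.636, -0.089, 0.167], [-0.636, -0.089, 0.167], [-0.636, -0.089, 0.167], [-0.636, -0.089, 0.167], [-0.636, -0.089, 0.167]], rot=[[0, 0, -0.064], [0, 0, -0.064], [0, 0, -0.064], [0, 0, -0.064], [0, 0, -0.064]], claw=[0, 0, 0, 0, 0])

```text
t: 5.45
tool_pos: [580.9, -200.5, 186.4]
ee_rot: [0.556, 0.831, -0.002, -0.001]
force: [0.5, -0.4, -0.4]
opening: 85.4
grasp_force: 0.0
```

```bash
python3 - <<'E'
from plan import *
st()
im,P=cloud('wrist'); save('w1.png',im)
i=im.astype(int); blue=(i[...,2]>1.8*i[...,0])&(i[...,2]>60)
Q=P[blue&(P[...,2]>78)&(P[...,2]<95)]
(c,sz,a)=cv2.minAreaRect(Q[:,:2].astype(np.float32)); print(c,sz,a,len(Q),np.median(Q[:,2]))
plan([((584.3,-194.8,45),23)])
im,P=cloud('scene'); d=R.from_euler('z',-YAW,degrees=True).apply((P-F).reshape(-1,3))
q=d[(abs(d[:,0])<65)&(d[:,1]>20)&(d[:,1]<140)&(d[:,2]>120)&(d[:,2]<300)]; print('lid y,z',np.percentile(q[:,1:],[2,50,98],axis=0) if len(q) else 0)
E
```

```text
t 5.45 pos [ 580.9 -200.5  186.4] phi 22.4 z [-0.003 -0.003 -1.   ] F [ 0.5 -0.4 -0.4] op 85.4 gf 0.0
filter frame [  99.4 -392.   178.4]
(583.6971435546875, -191.5773468017578) (60.08123016357422, 30.972518920898438) 23.373937606811523 3433 84.89987552740516
rows 5 offset [0.006, 0.016, 0.71] rot [-0.001, -0.0, -0.002]
lid y,z [[ 73.80795867 131.24259734]
 [ 92.3057883  222.71590802]
 [ 97.48964653 226.748509  ]]
```

View pics/w1.png

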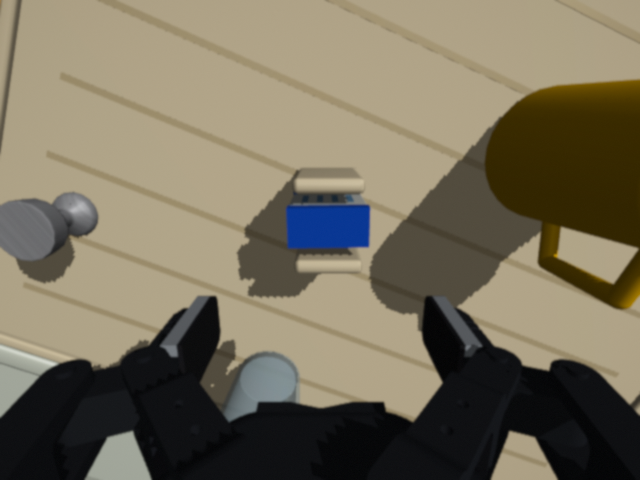

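The wrist picture shows the cartridge's blue top at (328,226) between the rack walls at (328,182) and (328,263). The jug is to the right at (570,160), the egg cup at (40,225) and the tumbler at (268,380), all clear of the descent. The lid is standing fully open.

Request:
step_arm(offset=[[0.015, 0.018, 0.15], [0.015, 0.018, 0.3], [0.015, 0.018, 0.45], [0.015, 0.018, 0.6], [0.015, 0.018, 0.7]], rot=[[0, 0, 0], [0, 0, 0], [0, 0, 0], [0, 0, 0], [0, 0, 0]], claw=[0, 0, 0, 0, 0])

```text
t: 5.97
tool_pos: [585.0, -186.4, 45.2]
ee_rot: [0.551, 0.835, 0.0, -0.002]
force: [0.1, 0.5, -0.9]
opening: 85.3
grasp_force: 0.0
```

Request:
step_arm(offset=[[0, 0, 0], [0, 0, 0], [0, 0, 0], [0, 0, 0], [0, 0, 0]], rot=[[0, 0, 0], [0, 0, 0], [0, 0, 0], [0, 0, 0], [0, 0, 0]], claw=[0, 0.5, 0.5, 0.5, 0.5], grip_force=30)

```text
t: 6.38
tool_pos: [587.4, -190.0, 50.0]
ee_rot: [0.552, 0.834, 0.001, 0.002]
force: [0.1, 0.1, 3.2]
opening: 59.3
grasp_force: 34.6
```

```bash
python3 - <<'E'
from plan import *
st()
E
```

```text
t 6.38 pos [ 587.4 -190.    50. ] phi 23.0 z [ 0.004 -0.    -1.   ] F [0.1 0.1 3.2] op 59.3 gf 34.6
filter frame [ 103.5 -380.4   42. ]
```

Request:
step_arm(offset=[[0, 0, -0.08], [0, 0, -0.18], [0, 0, -0.28], [0, 0, -0.38], [0, 0, -0.48]], rot=[[0, 0, 0], [0, 0, 0], [0, 0, 0], [0, 0, 0], [0, 0, 0]], claw=[0.5, 0.5, 0.5, 0.5, 0.5])

```text
t: 6.8
tool_pos: [586.0, -190.1, 145.6]
ee_rot: [0.552, 0.834, 0.0, 0.001]
force: [0.6, -1.0, -1.9]
opening: 59.4
grasp_force: 34.0
```

```bash
python3 - <<'E'
from plan import *
st()
im,P=cloud('wrist'); i=im.astype(int); blue=(i[...,2]>1.8*i[...,0])&(i[...,2]>60)
Q=P[blue&(P[...,2]>60)]
(c,sz,a)=cv2.minAreaRect(Q[:,:2].astype(np.float32)); print(c,sz,a,len(Q),np.percentile(Q[:,2],[5,50,95]))
plan([((560,10,150),-12.2)],sp=25)
E
```

```text
t 6.8 pos [ 586.  -190.1  145.6] phi 23.0 z [ 0.002  0.    -1.   ] F [ 0.6 -1.  -1.9] op 59.4 gf 34.0
filter frame [ 102.1 -380.8  137.6]
(586.2385864257812, -186.7779083251953) (63.154136657714844, 39.19578552246094) 23.871435165405273 17181 [117.87744939 180.23890723 181.32779031]
rows 5 offset [0.49, 0.131, -0.001] rot [0.001, 0.0, 0.098]
rows 5 offset [0.507, -0.023, -0.001] rot [0.001, 0.0, 0.098]
```

Request:
step_arm(offset=[[0.1, 0.026, -0.03], [0.2, 0.052, -0.03], [0.3, 0.08, -0.03], [0.4, 0.107, -0.02], [0.49, 0.131, 0]], rot=[[0, 0, 0.02], [0, 0, 0.04], [0, 0, 0.06], [0, 0, 0.08], [0, 0, 0.098]], claw=[0.5, 0.5, 0.5, 0.5, 0.5])

```text
t: 7.27
tool_pos: [571.9, -88.2, 144.5]
ee_rot: [0.674, 0.738, 0.001, 0.001]
force: [-0.5, -0.7, -1.6]
opening: 59.5
grasp_force: 34.0
```

Request:
step_arm(offset=[[0.1, -0.005, 0], [0.2, -0.01, 0], [0.3, -0.014, 0], [0.4, -0.019, 0], [0.507, -0.023, 0]], rot=[[0, 0, 0.02], [0, 0, 0.04], [0, 0, 0.06], [0, 0, 0.08], [0, 0, 0.098]], claw=[0.5, 0.5, 0.5, 0.5, 0.5])

```text
t: 7.68
tool_pos: [557.4, 11.6, 144.1]
ee_rot: [0.78, 0.626, 0.001, 0.0]
force: [0.8, 0.5, -0.7]
opening: 59.7
grasp_force: 34.0
```

Request:
step_arm(offset=[[0, 0, 0], [0, 0, 0.12], [0, 0, 0.26], [0, 0, 0.38], [0, 0, 0.45]], rot=[[0, 0, 0], [0, 0, 0], [0, 0, 0], [0, 0, 0], [0, 0, 0]], claw=[0.5, 0.5, 0.5, 0.5, 0.5])

```text
t: 8.1
tool_pos: [556.1, 10.6, 51.5]
ee_rot: [0.779, 0.628, -0.001, -0.001]
force: [-1.0, 0.0, -1.0]
opening: 59.5
grasp_force: 34.0
```

```bash
python3 - <<'E'
from plan import *
st()
im,P=cloud('scene'); i=im.astype(int); blue=(i[...,2]>1.8*i[...,0])&(i[...,2]>60)
Q=P[blue&(abs(P[...,0]-560)<60)&(abs(P[...,1]-10)<60)]
print(len(Q),np.percentile(Q[:,2],[1,5,50,95,99]))
E
```

```text
t 8.1 pos [556.1  10.6  51.5] phi -12.3 z [-0.002 -0.    -1.   ] F [-1.  0. -1.] op 59.5 gf 34.0
filter frame [  30.5 -191.    43.5]
386 [ 17.80811594  21.35486135  84.50493763 118.6971458  139.23880014]
```

Request:
step_arm(offset=[[0, 0, 0.015], [0, 0, 0.025], [0, 0, 0.035], [0, 0, 0.035]], rot=[[0, 0, 0], [0, 0, 0], [0, 0, 0], [0, 0, 0]], claw=[0.5, 0.5, 0.5, 0.5])

```text
t: 8.48
tool_pos: [558.3, 10.9, 47.6]
ee_rot: [0.779, 0.627, 0.001, 0.0]
force: [-0.5, 0.1, -1.4]
opening: 59.9
grasp_force: 34.0
```

```bash
python3 - <<'E'
from plan import *
st()
E
```

```text
t 8.48 pos [558.3  10.9  47.6] phi -12.3 z [ 0.002  0.    -1.   ] F [-0.5  0.1 -1.4] op 59.9 gf 34.0
filter frame [  32.6 -190.2   39.6]
```

Request:
step_arm(offset=[[0, 0, 0.008], [0, 0, 0.015], [0, 0, 0.015]], rot=[[0, 0, 0], [0, 0, 0], [0, 0, 0]], claw=[0.5, 0.5, 0.5])

```text
t: 8.73
tool_pos: [558.2, 11.1, 44.9]
ee_rot: [0.779, 0.628, 0.001, 0.0]
force: [-1.3, 0.7, 4.7]
opening: 59.4
grasp_force: 34.6
```

```bash
python3 - <<'E'
from plan import *
st()
E
```

```text
t 8.73 pos [558.2  11.1  44.9] phi -12.3 z [ 0.001  0.001 -1.   ] F [-1.3  0.7  4.7] op 59.4 gf 34.6
filter frame [  32.5 -190.    36.9]
```

Request:
step_arm(offset=[[0, 0, -0.01], [0, 0, -0.01], [0, 0, -0.01], [0, 0, -0.01]], rot=[[0, 0, 0], [0, 0, 0], [0, 0, 0], [0, 0, 0]], claw=[0, 0, 0, 0])

```text
t: 9.07
tool_pos: [557.5, 11.0, 45.8]
ee_rot: [0.779, 0.627, 0.0, 0.0]
force: [-0.3, 0.1, -0.1]
opening: 85.4
grasp_force: 0.0
```

Request:
step_arm(offset=[[0, 0, -0.1], [0, 0, -0.25], [0, 0, -0.4], [0, 0, -0.5], [0, 0, -0.5]], rot=[[0, 0, 0], [0, 0, 0], [0, 0, 0], [0, 0, -0.03], [0, 0, -0.06]], claw=[0, 0, 0, 0, 0])

```text
t: 9.48
tool_pos: [560.6, 10.9, 150.6]
ee_rot: [0.715, 0.699, 0.003, 0.002]
force: [1.1, -0.7, -1.0]
opening: 85.4
grasp_force: 0.0
```

Request:
step_arm(offset=[[0, 0, 0], [0, 0, 0], [0, 0, 0], [0, 0, 0], [0, 0, 0]], rot=[[0, 0, -0.17], [0, 0, -0.17], [0, 0, -0.17], [0, 0, -0.17], [0, 0, -0.17]], claw=[0, 0, 0, 0, 0])

```text
t: 9.9
tool_pos: [557.3, 10.9, 145.6]
ee_rot: [0.504, 0.864, 0.0, -0.0]
force: [0.3, -0.5, -1.4]
opening: 85.3
grasp_force: 0.0
```

Request:
step_arm(offset=[[0, 0, 0], [0, 0, 0], [0, 0, 0], [0, 0, 0], [0, 0, 0]], rot=[[0, 0, -0.17], [0, 0, -0.17], [0, 0, -0.17], [0, 0, -0.17], [0, 0, -0.17]], claw=[0, 0, 0, 0, 0])

```text
t: 10.32
tool_pos: [557.3, 10.9, 145.6]
ee_rot: [0.258, 0.966, -0.0, -0.0]
force: [0.5, 0.6, 0.5]
opening: 85.3
grasp_force: 0.0
```

```bash
cat > top.py <<'E'
from plan import *
def topc(cams=('wrist','top'),z0=70,z1=90,c0=(558,11)):
    for n in cams:
        im,P=cloud(n); i=im.astype(int); blue=(i[...,2]>1.8*i[...,0])&(i[...,2]>60)
        Q=P[blue&(P[...,2]>z0)&(P[...,2]<z1)&(np.hypot(P[...,0]-c0[0],P[...,1]-c0[1])<60)]
        if len(Q)<5: print(n,'none');continue
        (c,sz,a)=cv2.minAreaRect(Q[:,:2].astype(np.float32)); print(n,np.round(c,1),np.round(sz,1),round(a,1),len(Q),np.median(Q[:,2]))
    return im
E
python3 - <<'E'
from top import *
st(); topc(); plan([((558,11,45),78)])
E
```

```text
t 10.32 pos [557.3  10.9 145.6] phi 60.0 z [-0.  0. -1.] F [0.5 0.6 0.5] op 85.3 gf 0.0
filter frame [  31.7 -190.4  137.6]
wrist [558.4  10.4] [30.7 60.4] 77.7 4335 79.91655614920083
top none
rows 4 offset [-0.002, 0.002, 0.503] rot [-0.0, -0.0, -0.102]
```

Request:
step_arm(offset=[[-0.006, 0, 0], [-0.006, 0, 0.0], [-0.006, 0, 0.0], [-0.006, 0, 0.12], [-0.006, 0, 0.22]], rot=[[0, 0, -0.098], [0, 0, -0.098], [0, 0, -0.098], [0, 0, -0.098], [0, 0, -0.098]], claw=[0, 0, 0, 0, 0])

```text
t: 10.83
tool_pos: [559.4, 10.4, 102.0]
ee_rot: [0.111, 0.994, 0.0, 0.001]
force: [-0.1, 1.3, -0.9]
opening: 85.1
grasp_force: 0.0
```

Request:
step_arm(offset=[[0, 0, 0.1], [0, 0, 0.2], [0, 0, 0.26], [0, 0, 0.285], [0, 0, 0.285]], rot=[[0, 0, 0], [0, 0, 0], [0, 0, 0], [0, 0, 0], [0, 0, 0]], claw=[0, 0, 0, 0, 0])

```text
t: 11.25
tool_pos: [557.7, 10.2, 43.7]
ee_rot: [0.11, 0.994, -0.0, -0.001]
force: [-0.1, 0.2, 0.5]
opening: 85.3
grasp_force: 0.0
```

Request:
step_arm(offset=[[0, 0, 0], [0, 0, 0], [0, 0, 0], [0, 0, 0], [0, 0, 0]], rot=[[0, 0, 0], [0, 0, 0], [0, 0, 0], [0, 0, 0], [0, 0, 0]], claw=[0.8, 0.8, 0.8, 0.8, 0.8], grip_force=30)

```text
t: 11.67
tool_pos: [559.1, 10.3, 45.5]
ee_rot: [0.11, 0.994, 0.0, 0.001]
force: [-0.6, -1.6, 2.6]
opening: 29.7
grasp_force: 37.8
```

```bash
python3 - <<'E'
from top import *
st()
E
```

```text
t 11.67 pos [559.1  10.3  45.5] phi 77.4 z [ 0.002  0.    -1.   ] F [-0.6 -1.6  2.6] op 29.7 gf 37.8
filter frame [  33.5 -190.7   37.5]
```

Request:
step_arm(offset=[[0, 0, -0.1], [0, 0, -0.22], [0, 0, -0.34], [0, 0, -0.46], [0, 0, -0.575]], rot=[[0, 0, 0], [0, 0, 0], [0, 0, 0], [0, 0, 0], [0, 0, 0]], claw=[0.8, 0.8, 0.8, 0.8, 0.8])

```text
t: 12.08
tool_pos: [558.3, 10.3, 161.0]
ee_rot: [0.11, 0.994, 0.0, 0.0]
force: [-0.2, 0.1, -1.6]
opening: 29.6
grasp_force: 37.3
```

```bash
python3 - <<'E'
from top import *
st(); topc(('wrist',),120,260)
im,P=cloud('top'); save('t2.png',cv2.resize(im[120:250,130:260],(585,585)))
d=R.from_euler('z',-YAW,degrees=True).apply((P-F).reshape(-1,3)).reshape(P.shape)
# wall tops near z 80..96 in filter frame
m=(abs(d[...,2]-86)<5)&(abs(d[...,0])<80)&(abs(d[...,1])<75)
q=d[m]; print('wall top extents x',np.percentile(q[:,0],[1,99]),'y',np.percentile(q[:,1],[1,99]),len(q)); 
(c,sz,a)=cv2.minAreaRect(q[:,:2].astype(np.float32)); print(c,sz,a)
plan([(W(-29,0,160),-12.2+90)],sp=25)
E
```

```text
t 12.08 pos [558.3  10.3 161. ] phi 77.4 z [ 0.  0. -1.] F [-0.2  0.1 -1.6] op 29.6 gf 37.3
filter frame [  32.7 -190.8  153. ]
wrist [557.4  12.6] [45.  59.9] 78.0 13643 195.3843477094198
wall top extents x [-69.1986572   70.89330968] y [-71.68677023  66.09533774] 768
(0.7517623901367188, -2.6559829711914062) (140.87705993652344, 140.86956787109375) 89.77455139160156
rows 5 offset [0.165, 0.474, -0.009] rot [0.001, 0.001, -0.001]
rows 5 offset [0.163, 0.475, -0.01] rot [0.001, 0.001, -0.001]
```

View pics/t2.png

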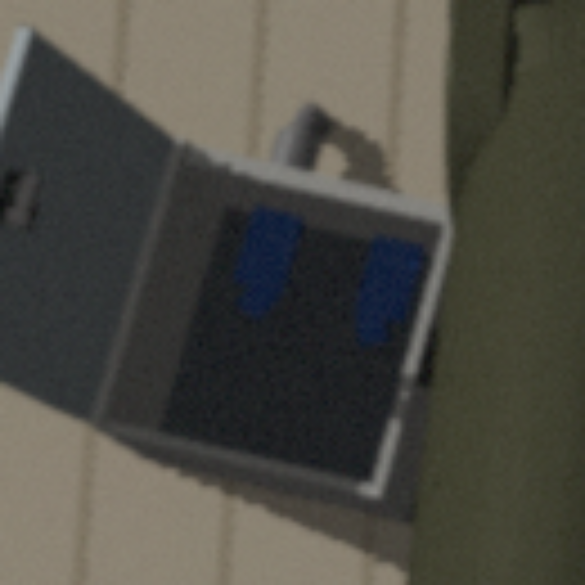

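The top crop shows the lid fully open on the left, the bay clear, and the blue rails at (268,262) and (390,290) on the +x half as expected. I'll move over the bay.

Request:
step_arm(offset=[[0.033, 0.095, 0], [0.066, 0.19, 0], [0.1, 0.285, 0], [0.13, 0.38, 0], [0.165, 0.474, 0]], rot=[[0, 0, 0], [0, 0, 0], [0, 0, 0], [0, 0, 0], [0, 0, 0]], claw=[0.8, 0.8, 0.8, 0.8, 0.8])

```text
t: 12.6
tool_pos: [546.3, 110.8, 158.7]
ee_rot: [0.11, 0.994, -0.0, -0.001]
force: [-0.5, -1.2, -0.9]
opening: 29.4
grasp_force: 37.3
```

Request:
step_arm(offset=[[0.033, 0.095, 0], [0.066, 0.19, 0], [0.1, 0.285, 0], [0.13, 0.38, 0], [0.163, 0.475, 0]], rot=[[0, 0, 0], [0, 0, 0], [0, 0, 0], [0, 0, 0], [0, 0, 0]], claw=[0.8, 0.8, 0.8, 0.8, 0.8])

```text
t: 13.02
tool_pos: [535.2, 210.6, 158.6]
ee_rot: [0.11, 0.994, -0.0, -0.001]
force: [-0.3, -0.6, -1.0]
opening: 29.3
grasp_force: 37.3
```

Request:
step_arm(offset=[[0, 0, 0], [0, 0, 0]], rot=[[0, 0, 0], [0, 0, 0]], claw=[0.8, 0.8])

```text
t: 13.18
tool_pos: [534.9, 211.0, 158.6]
ee_rot: [0.109, 0.994, -0.0, -0.001]
force: [0.3, -1.1, -1.1]
opening: 29.5
grasp_force: 37.4
```

```bash
python3 - <<'E'
from top import *
st()
im,P=cloud('wrist'); save('w3.png',im)
for im,P in ((im,P),cloud('scene'),cloud('top')):
    i=im.astype(int); blue=(i[...,2]>1.6*i[...,0])&(i[...,2]>30)
    d=R.from_euler('z',-YAW,degrees=True).apply((P-F).reshape(-1,3)).reshape(P.shape)
    q=d[blue&(d[...,2]>18)&(d[...,2]<36)&(abs(d[...,0])<66)&(abs(d[...,1])<70)]
    for s in(-1,1):
        k=q[q[:,1]*s>8]
        if len(k)>20: print('lip',s,len(k),np.percentile(k[:,0],[2,98]),np.percentile(k[:,1],[2,50,98]))
    q=d[(abs(d[...,2]-86)<4)&(abs(d[...,0])<80)&(abs(d[...,1])<75)]
    if len(q)>100: print('walls x',np.percentile(q[:,0],[1,99]),'y',np.percentile(q[:,1],[1,99]),len(q))
    q=d[blue&(d[...,2]>160)&(d[...,2]<215)&(abs(d[...,0]+29)<50)&(abs(d[...,1])<50)]
    if len(q)>20: print('cart',cv2.minAreaRect(q[q[:,2]>180][:,:2].astype(np.float32)))
E
```

```text
t 13.18 pos [534.9 211.  158.6] phi 77.5 z [-0.002 -0.001 -1.   ] F [ 0.3 -1.1 -1.1] op 29.5 gf 37.4
filter frame [-32.5   0.4 150.6]
lip 1 27 [ 7.06149525 21.46016793] [39.34483564 40.25467321 45.79778738]
walls x [-71.49290668  66.60771021] y [-68.11974034  66.25504408] 4227
cart ((-33.85126495361328, 2.441525459289551), (59.94709014892578, 32.12369155883789), 0.11882863938808441)
lip -1 107 [ 8.44624138 32.44950798] [-41.66174288 -28.76584402 -18.74420425]
lip 1 126 [ 8.52270026 33.17347396] [18.71026869 30.68895909 42.54408097]
walls x [-70.45859148  70.43747133] y [-70.90462302  63.62490235] 589
cart ((-14.159151077270508, 1.5475234985351562), (62.44374084472656, 40.328834533691406), 60.51002502441406)
lip -1 237 [10.2697503  58.97344097] [-42.7793247  -30.4770212  -19.25419942]
lip 1 157 [-33.95591141  60.03212246] [17.86245044 28.16560341 61.0488729 ]
walls x [-69.23735057  70.67268412] y [-72.00942931  60.0475887 ] 599
cart ((-34.57111358642578, -6.990627288818359), (53.49890899658203, 55.56405258178711), 29.837858200073242)
```

View pics/w3.png

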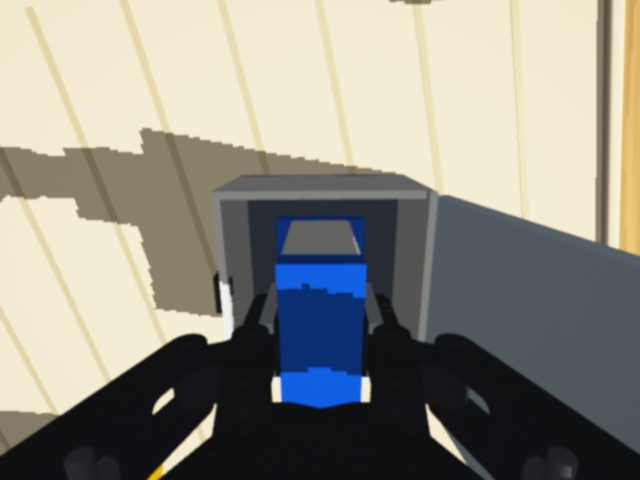

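The wrist picture shows the cartridge top at (320,330), centred between the filter's side walls at (225,260) and (432,260). The lid is open on the right, and the bay end wall is at (325,190). I'll shift 3 mm in x and 1 mm in y and then lower.

Request:
step_arm(offset=[[-0.014, -0.005, 0.05], [-0.014, -0.005, 0.15], [-0.014, -0.005, 0.25], [-0.014, -0.005, 0.35], [-0.014, -0.005, 0.43]], rot=[[0, 0, 0], [0, 0, 0], [0, 0, 0], [0, 0, 0], [0, 0, 0]], claw=[0.8, 0.8, 0.8, 0.8, 0.8])

```text
t: 13.75
tool_pos: [538.1, 206.6, 71.5]
ee_rot: [0.111, 0.994, -0.001, -0.001]
force: [-0.4, -0.4, -1.8]
opening: 29.8
grasp_force: 37.4
```

```bash
python3 - <<'E'
from top import *
st()
E
```

```text
t 13.75 pos [538.1 206.6  71.5] phi 77.3 z [-0.001 -0.001 -1.   ] F [-0.4 -0.4 -1.8] op 29.8 gf 37.4
filter frame [-28.5  -3.2  63.5]
```

Request:
step_arm(offset=[[0, 0.005, 0.03], [0, 0.005, 0.055], [0, 0.005, 0.07], [0, 0.005, 0.08], [0, 0.005, 0.08]], rot=[[0, 0, 0], [0, 0, 0], [0, 0, 0], [0, 0, 0], [0, 0, 0]], claw=[0.8, 0.8, 0.8, 0.8, 0.8])

```text
t: 14.17
tool_pos: [539.2, 209.3, 58.1]
ee_rot: [0.11, 0.994, 0.0, 0.0]
force: [-0.3, -0.2, -1.3]
opening: 29.4
grasp_force: 37.4
```

```bash
python3 - <<'E'
from top import *
st()
E
```

```text
t 14.17 pos [539.2 209.3  58.1] phi 77.4 z [ 0.001  0.    -1.   ] F [-0.3 -0.2 -1.3] op 29.4 gf 37.4
filter frame [-28.   -0.4  50.1]
```

Request:
step_arm(offset=[[0, 0, 0.006], [0, 0, 0.012], [0, 0, 0.014], [0, 0, 0.014]], rot=[[0, 0, 0], [0, 0, 0], [0, 0, 0], [0, 0, 0]], claw=[0.8, 0.8, 0.8, 0.8])

```text
t: 14.5
tool_pos: [539.1, 209.4, 55.5]
ee_rot: [0.11, 0.994, 0.0, 0.0]
force: [-0.2, 0.7, 0.6]
opening: 29.6
grasp_force: 37.5
```

```bash
python3 - <<'E'
from top import *
st(); topc(('wrist',),75,110,(539,209))
E
```

```text
t 14.5 pos [539.1 209.4  55.5] phi 77.4 z [ 0.001  0.001 -1.   ] F [-0.2  0.7  0.6] op 29.6 gf 37.5
filter frame [-28.1  -0.2  47.5]
wrist [538.1 211.4] [33.8 59.7] 77.9 12728 89.94355340129673
```

Request:
step_arm(offset=[[-0.035, 0, 0], [-0.07, 0, 0], [-0.105, 0, 0], [-0.14, 0, 0], [-0.175, 0, 0]], rot=[[0, 0, -0.002], [0, 0, -0.002], [0, 0, -0.002], [0, 0, -0.002], [0, 0, -0.002]], claw=[0.8, 0.8, 0.8, 0.8, 0.8])

```text
t: 14.97
tool_pos: [572.9, 202.1, 55.6]
ee_rot: [0.107, 0.994, 0.0, -0.001]
force: [-5.6, 1.7, 6.1]
opening: 29.4
grasp_force: 38.5
```

```bash
python3 - <<'E'
from top import *
st()
E
```

```text
t 14.97 pos [572.9 202.1  55.6] phi 77.7 z [-0.001  0.001 -1.   ] F [-5.6  1.7  6.1] op 29.4 gf 38.5
filter frame [ 6.5 -0.2 47.6]
```

Request:
step_arm(offset=[[-0.035, 0, -0.002], [-0.07, 0, -0.002], [-0.1, 0, -0.002], [-0.125, 0, -0.002], [-0.135, 0, -0.002]], rot=[[0, 0, 0], [0, 0, 0], [0, 0, 0], [0, 0, 0], [0, 0, 0]], claw=[0.8, 0.8, 0.8, 0.8, 0.8])

```text
t: 15.38
tool_pos: [595.8, 197.0, 55.4]
ee_rot: [0.106, 0.994, -0.0, -0.005]
force: [-19.6, 0.6, 15.6]
opening: 29.6
grasp_force: 39.7
```

```bash
python3 - <<'E'
from top import *
st(); topc(('wrist',),75,110,(598,196))
E
```

```text
t 15.38 pos [595.8 197.   55.4] phi 77.8 z [-0.009  0.001 -1.   ] F [-19.6   0.6  15.6] op 29.6 gf 39.7
filter frame [29.9 -0.4 47.4]
wrist [595.6 199. ] [56.9 61.5] 78.9 12813 89.91575956002615
```

Request:
step_arm(offset=[[-0.01, 0, -0.002], [-0.015, 0, -0.002], [-0.015, 0, -0.002], [-0.015, 0, -0.002]], rot=[[0, 0, 0], [0, 0, 0], [0, 0, 0], [0, 0, 0]], claw=[0.8, 0.8, 0.8, 0.8])

```text
t: 15.77
tool_pos: [595.8, 197.0, 55.4]
ee_rot: [0.106, 0.994, -0.0, -0.007]
force: [-20.9, 1.2, 16.6]
opening: 29.5
grasp_force: 39.8
```

```bash
python3 - <<'E'
from top import *
st()
E
```

```text
t 15.77 pos [595.8 197.   55.4] phi 77.8 z [-0.014  0.001 -1.   ] F [-20.9   1.2  16.6] op 29.5 gf 39.8
filter frame [30.  -0.4 47.4]
```

Request:
step_arm(offset=[[0.02, 0, 0], [0.025, 0, 0], [0.025, 0, 0], [0.025, 0, 0]], rot=[[0, 0, 0], [0, 0, 0], [0, 0, 0], [0, 0, 0]], claw=[0.8, 0.4, 0.4, 0.4])

```text
t: 16.1
tool_pos: [598.4, 195.5, 55.6]
ee_rot: [0.107, 0.994, -0.0, 0.001]
force: [0.7, 0.6, 0.3]
opening: 51.3
grasp_force: 0.0
```

Request:
step_arm(offset=[[0, 0, -0.1], [0, 0, -0.25], [0, 0, -0.4], [0.1, 0, -0.55], [0.25, 0, -0.6]], rot=[[0, 0, 0], [0, 0, 0], [0, 0, 0], [0, 0, 0], [0, 0, 0]], claw=[0.4, 0.4, 0.4, 0.4, 0.4])

```text
t: 16.52
tool_pos: [553.4, 205.5, 180.5]
ee_rot: [0.109, 0.994, 0.001, 0.005]
force: [-0.1, 0.1, 0.9]
opening: 51.2
grasp_force: 0.0
```

Request:
step_arm(offset=[[0, 0, 0], [0, 0, 0]], rot=[[0, 0, 0], [0, 0, 0]], claw=[1, 1])

```text
t: 16.68
tool_pos: [548.8, 207.6, 176.8]
ee_rot: [0.106, 0.994, 0.001, 0.001]
force: [0.9, 0.3, -0.6]
opening: 27.7
grasp_force: 0.0
```

```bash
python3 - <<'E'
from top import *
st()
for n in('wrist','scene','top'):
    im,P=cloud(n); i=im.astype(int); blue=(i[...,2]>1.6*i[...,0])&(i[...,2]>40)
    if n=='wrist': save('w4.png',im)
    d=R.from_euler('z',-YAW,degrees=True).apply((P-F).reshape(-1,3)).reshape(P.shape)
    q=d[(abs(d[...,2]-86)<4)&(abs(d[...,0])<80)&(abs(d[...,1])<75)&~blue]
    print(n,'walls x',np.percentile(q[:,0],[1,99]),'y',np.percentile(q[:,1],[1,99]),len(q))
    q=d[blue&(d[...,2]>74)&(d[...,2]<92)&(abs(d[...,0]-31)<50)&(abs(d[...,1])<50)]
    if len(q)>20: print('cart',cv2.minAreaRect(q[:,:2].astype(np.float32)),np.median(q[:,2]), np.percentile(q[:,0],[1,99]))
E
```

```text
t 16.68 pos [548.8 207.6 176.8] phi 77.8 z [ 0.003  0.002 -1.   ] F [ 0.9  0.3 -0.6] op 27.7 gf 0.0
filter frame [-18.2   0.  168.8]
wrist walls x [-71.24854211  68.38602421] y [-67.82965766  66.25324103] 4704
cart ((29.633127212524414, 1.1915512084960938), (31.800472259521484, 61.67256164550781), 89.66154479980469) 81.93157194637476 [-0.74786947 59.62327334]
scene walls x [-70.91243617  70.37814049] y [-70.20396476  63.2852192 ] 627
cart ((28.14665412902832, -2.1501808166503906), (32.10667419433594, 56.74467086791992), 89.52644348144531) 81.49295528853827 [ 0.4566978  55.88687293]
top walls x [-69.15862457  70.79125657] y [-72.70542254  43.47045029] 560
cart ((43.4108772277832, -2.923816680908203), (31.165605545043945, 34.0436897277832), 88.11625671386719) 81.98431498505761 [28.9376278  59.79035244]
```

View pics/w4.png

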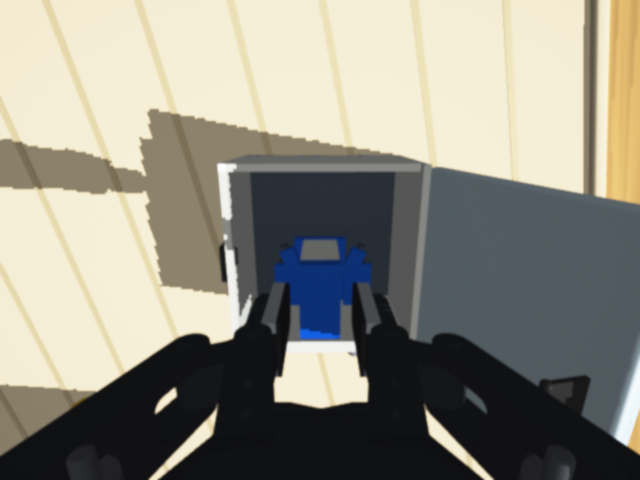

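The wrist picture shows the cartridge at (320,295) under the blue rails at (287,275) and (357,275). Its centre is 31 mm from the filter centre, which is home. I'll confirm with a gentle push from behind.

Request:
step_arm(offset=[[0.02, 0, 0.15], [0.02, 0, 0.3], [0.02, 0, 0.45], [0.02, 0, 0.58], [0.02, 0, 0.62]], rot=[[0, 0, 0], [0, 0, 0], [0, 0, 0], [0, 0, 0], [0, 0, 0]], claw=[1, 1, 1, 1, 1])

```text
t: 17.25
tool_pos: [541.9, 205.4, 46.2]
ee_rot: [0.108, 0.994, -0.003, -0.003]
force: [-0.4, 0.1, -0.6]
opening: -0.2
grasp_force: 0.0
```

Request:
step_arm(offset=[[-0.02, 0, 0], [-0.04, 0, 0], [-0.06, 0, 0], [-0.07, 0, 0], [-0.08, 0, 0]], rot=[[0, 0, 0], [0, 0, 0], [0, 0, 0], [0, 0, 0], [0, 0, 0]], claw=[1, 1, 1, 1, 1])

```text
t: 17.67
tool_pos: [554.4, 205.6, 52.4]
ee_rot: [0.106, 0.994, -0.001, -0.007]
force: [-23.2, 0.3, 12.0]
opening: -0.0
grasp_force: 11.2
```

```bash
python3 - <<'E'
from top import *
st()
E
```

```text
t 17.67 pos [554.4 205.6  52.4] phi 77.8 z [-0.013  0.    -1.   ] F [-23.2   0.3  12. ] op -0.0 gf 11.2
filter frame [-12.3  -0.7  44.4]
```

Request:
step_arm(offset=[[0.06, 0, 0], [0.09, 0, 0], [0.09, 0, -0.15], [0.09, 0, -0.3], [0.09, 0, -0.45]], rot=[[0, 0, 0], [0, 0, 0], [0, 0, 0], [0, 0, 0], [0, 0, 0]], claw=[1, 1, 1, 1, 1])

```text
t: 18.08
tool_pos: [543.7, 208.1, 144.5]
ee_rot: [0.107, 0.994, 0.001, 0.001]
force: [0.8, 1.5, -0.1]
opening: -0.2
grasp_force: 0.0
```

Request:
step_arm(offset=[[0, -0.1, -0.15], [0, -0.3, -0.3], [0, -0.45, -0.4], [0, -0.6, -0.5], [0, -0.6, -0.5]], rot=[[0, 0, 0], [0, 0, 0], [0, 0, 0], [0, 0, 0], [0, 0, 0]], claw=[1, 1, 1, 1, 1])

```text
t: 18.5
tool_pos: [520.4, 82.7, 249.2]
ee_rot: [0.112, 0.994, 0.001, 0.006]
force: [0.9, -0.8, 0.7]
opening: -0.1
grasp_force: 0.0
```

Request:
step_arm(offset=[[0, 0, 0], [0, 0, 0], [0, 0, 0], [0, 0, 0], [0, 0, 0]], rot=[[0, 0, 0], [0, 0, 0], [0, 0, 0], [0, 0, 0], [0, 0, 0]], claw=[1, 1, 1, 1, 1])

```text
t: 18.92
tool_pos: [516.8, 92.0, 240.8]
ee_rot: [0.106, 0.994, -0.0, -0.001]
force: [0.4, 0.2, -0.8]
opening: -0.3
grasp_force: 0.0
```

```bash
python3 - <<'E'
from top import *
st()
im0=np.load('scene0.npz')['im']
for n in('wrist','scene'):
    im,P=cloud(n); i=im.astype(int); blue=(i[...,2]>1.6*i[...,0])&(i[...,2]>40)
    d=R.from_euler('z',-YAW,degrees=True).apply((P-F).reshape(-1,3)).reshape(P.shape)
    q=d[(abs(d[...,2]-86)<4)&(abs(d[...,0])<80)&(abs(d[...,1])<75)&~blue]
    if len(q)>50: print(n,'walls x',np.percentile(q[:,0],[1,99]))
    q=d[blue&(d[...,2]>74)&(d[...,2]<92)&(abs(d[...,0]-31)<50)&(abs(d[...,1])<50)]
    if len(q)>20: print('cart',cv2.minAreaRect(q[:,:2].astype(np.float32)),np.median(q[:,2]))
    q=d[(abs(d[...,0])<65)&(d[...,1]>70)&(d[...,1]<140)&(d[...,2]>120)&(d[...,2]<300)]; print('lid pts',len(q))
save('end.png',im)
E
```

```text
t 18.92 pos [516.8  92.  240.8] phi 77.8 z [-0.001 -0.001 -1.   ] F [ 0.4  0.2 -0.8] op -0.3 gf 0.0
filter frame [ -25.1 -119.7  232.8]
wrist walls x [-71.24153789  68.36324585]
cart ((29.63289451599121, 2.3442249298095703), (61.19974136352539, 34.48054885864258), 0.6203922629356384) 81.85601646710361
lid pts 13917
scene walls x [-70.45428841  69.97782879]
cart ((27.487524032592773, -2.3699874877929688), (32.00421905517578, 57.81262969970703), 89.52828216552734) 81.37604510645042
lid pts 574
```

View pics/end.png

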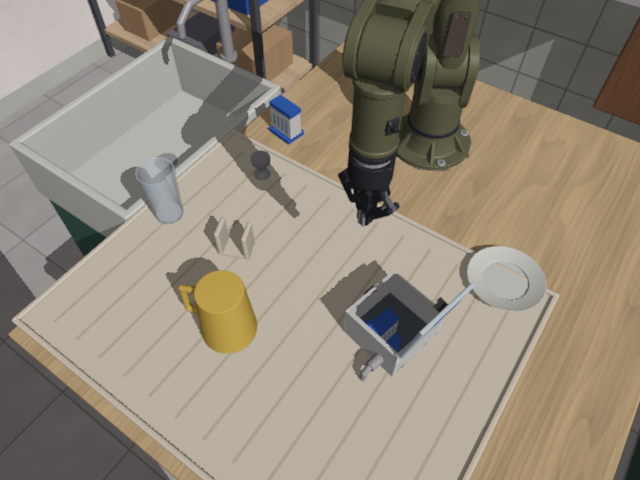

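The final picture shows the cartridge home under the rails at (383,325) and the lid up at (455,305). The rack at (235,240) is empty, the jug, tumbler, egg cup and plate haven't moved, and the arm is clear. I'm handing in.

```bash
python3 -c "
from rig import workorder
print(workorder.close_job())"
```

```text
the job is handed in; nothing more can be done
None
```

The job is handed in at about 19 s: the cartridge is fully home under the blue rails, the lid was eased up and left open, and the jug, tumbler, egg cup and plate stayed where they were.

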